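Pop open the blue bit case and steady its lid

TASK

Open the drill-bit case with the blue lid: press its release button so that the sprung lid pops up, then rest a shut fingertip lightly on top of the lid's front lip for a second to steady it. Lift away so that the lid is left standing open and still, and leave the yellow case shut.

Things in the scene. Friction and masses are not known exactly. Their poses are not given: they have to be found in the camera images.
- blue_case: Black bit case with a blue lid, fixed; the yellow-lidded case is alike and they swap sides. Origin under the middle of the box, on the bench; x points level from the button across the box to the hinge, z up. Box 110 mm (x) by 150 mm (y), lid top 68 mm high when shut; a 90 mm wide console with the button juts out in front (-x) to x = -135 mm.
- blue_button_top (a point): Centre of the top of the red round release button, 28 mm across, on the console of the case with the blue lid, 58 mm above the bench. It travels 6 mm straight down and takes 3.5 N at the bottom; the lid lets go after about 4 mm. It springs back when released.
- blue_lip (a point): Middle of the top of the blue lid's front lip (100 mm wide, 10 mm thick); moves with the lid. Hinge 115 mm behind, 62 mm up. Shut: 61 mm from the button in plan, 69 mm high. Popped, it flies up away from the button, nods for about 2 s and rests about 0.75 rad open, roughly 145 mm high, 97 mm from the button in plan; pushed down it gives like a soft spring, 0.8 N per 10 mm.
- blue_lid (a joint): Opening angle of the blue lid, rad: 0 shut and latched, about 0.75 at rest when popped up, at most 1.5.
- yellow_lid (a joint): Opening angle of the yellow lid of the other, like case, rad: 0 shut. It has its own button and must stay shut.
Not all that is in view belongs to the job. Leave any green or white look-alike of the blue_case alone.

How it is judged:
On the way, in this order (a step that is already met when the one before it is completed fails the run):
1. the blue lid has popped up (value of joint blue_lid above 0.3 rad), for 0.02 s.
2. the fingers rest lightly on the popped-up blue lid and it is steady (contact force between the fingers and blue_lid between 0.15 and 10 N and value of joint blue_lid above 0.25 rad and velocity of joint blue_lid between -0.2 and 0.2 rad/s), for 0.4 s.
At the end, for the whole second after the job is handed in: The blue lid stands open by itself at 0.5 to 1.0 rad, moving at less than 0.5 rad/s, and the yellow lid is shut (under 0.1 rad) (value of joint blue_lid between 0.5 and 1 rad and velocity of joint blue_lid between -0.5 and 0.5 rad/s and value of joint yellow_lid below 0.1 rad); the robot touches nothing.
It fails at once if the yellow case is opened (value of joint yellow_lid above 0.1 rad).
It also fails if it takes over 48 s, if anything falls off the work surface, if the arm or the gripper's body presses on something with over 40 N, if the wrist force passes 120 N, or if a joint passes its speed limit or range.

ROBOT

A 7-joint arm with a two-finger parallel gripper is mounted at the origin on the work surface; the furniture and walls round the work are solid. World frame = base frame: x ahead of the robot, y to its left, z up, the work surface at z = 0. Lengths are in m, angles in rad, forces in N, time in s.
With the tool pointing down it reaches from about 0.425 to 0.925 m from the base axis. Payload 6.8 kg.
Tool frame: the origin (TCP) lies at the very end of the fingers, on their centre line; the grasp point (between the pads) lies 19 mm behind it; z points along the fingers, y is the line along which they close (so a half turn about z gives the same grasp; the last joint's range is limited). The gripper opens to 85 mm and grips with 20 to 120 N. Pads are 22 mm wide; open, the fingers measure 114 mm over their backs; the gripper's body (76 mm by 85 mm) begins 54 mm behind the grasp point. The pads swing forward as they close: fully open they stand 13 mm farther back than shut.
Start: joints at [1.09, 0.477, 0.022, 1.555, -0.011, 1.109, -0.083], TCP at [0.246, -0.629, 0.231] pointing down, gripper open.
Joint ranges: [-2.96, 2.96], [-0.34, 2.1], [-1.41, 1.46], [0.24, 2.44], [-1.37, 4.51], [0.17, 1.92], [-2.96, 2.96]. Speed limits (rad/s): [2.39, 2.39, 3.14, 3.14, 3.14, 3.14, 3.14].

INTERFACE

Orientations are given as a unit quaternion [w, x, y, z].
In Python, from station import bot gives the robot as it stands.
- The arm moves only by the tool jog_arm, never from a script. Its argument "motion" is a list of rows, each a list of 7 numbers: the turn, a rotation vector about the tool's x, y, z in rad, then the shift along the tool's x, y, z in mm, then the finger opening in mm, from 0 to 85.4. A call has 1 to 10 rows; each row is the pose to reach, as a shift and turn from the pose commanded when the call began, along the tool's axes at that moment; what a row does not reach only later rows make up. A row lasts 1/8 s, in which the tool goes at most 62.5 mm and 10.7 degrees, less where a joint would pass 70% of its speed; a pose out of reach is approached as far as the arm can. A call with a gripper value outside its range is refused whole. The fingers move at their own pace and stop on an object; "grip_force" is the grip in N (left out, the last holds). Time passes only in rows, so rows that repeat a pose let the fingers close. It gives the time, the measured TCP pose, the force, the opening and the grip force at its end, in the units of the state.
- bot.get_obs(): the state, without advancing time (a new reading comes with each control period).
- bot.read_camera(name): name is "side" or "top" or "wrist"; returns a dict with "pixels" (480x640x3 uint8, red, green, blue), "camera_matrix" (3x3 intrinsics, pixels), "T" (4x4, takes a point from camera to world coordinates); the wrist camera has in their place "tool_from_camera" (4x4, takes a point from camera to tool coordinates, whose origin is the TCP and whose axes are the flange's). Camera axes: x right, y down, z forward; pixel columns grow to the right and rows downward; lengths in m; the calibration is good to about 2 mm. The wrist camera is an equidistant fisheye: a pixel r from the principal point sees the ray r / f radians off the axis. A picture is of the moment at which its call begins: read the wrist's pose just before it. There is no depth.
- bot.hand_in(): hands the job in; it is judged then, once.
Trained networks look in a picture, given as the dict that the camera call returned (one of the last four; its "shot" number tells which), for a name from the list of things; names that differ only in an ending like _2 or _b are one class to them, and where a whole thing is asked for, a point or a joint stands for the part that bears it (a point fixed in the world has none). Each returns a list of dicts, best first, with "score" (0 to 1); they miss things now and then, are a little off and sometimes report something else, mostly with a low value. They report only what shows in the picture. A call takes as long as a camera call. They do not tell look-alikes from the thing itself.
- bot.spot_in(thing, picture): "xy" ([column, row] in pixels, amid what is visible of it).
- bot.tip_of(thing, picture): "xy" ([column, row] in pixels: a listed point, or the origin of a listed thing).
The state is a dict: "t": time; "q": joint angles; "joint_vel": joint speeds; "joint_torque": joint torques, N m; "eef_pos": TCP position; "tool_rot": TCP orientation; "contact_force": force on the tool from outside, world axes, zero at the start; "torque": the same for the moment, N m; "gripper_width": opening from 0.0 (shut) to 1.0 (fully open); "grasp_force": force on a finger pad.
Only numpy, scipy, OpenCV 4.12 (cv2) and the standard library are available. Lean on these libraries where they do the work, as an engineer would, in place of code of your own. Each camera call takes 0.05 s, during which the arm holds its last target. There are 200 camera calls.

## Working session

There is one attempt and no reset: what is moved stays moved. The work goes in short steps, Python scripts to look and compute and a tool call to move; the robot and the scene stay as the last step left them, time stands still between calls to the robot, and variables do not carry over. Pictures are saved under pics/ and viewed, at most 10 in all, crops included, and the job is handed in when it is done.

Besides the shell and the picture viewer there is one more tool, called after "Request:" in YAML: its name, and indented under it one key for each argument. jog_arm: Moves the arm, as the interface text tells. Its arguments: {"type":"object","properties":{"motion":{"type":"array"},"grip_force":{"type":"number"}},"required":["motion"]}

```bash
mkdir -p pics
cat > h.py <<'E'
import numpy as np, cv2
from station import bot
def ray(p,xy):
    K=p["camera_matrix"];T=np.array(p["T"])
    d=np.linalg.inv(K)@[xy[0],xy[1],1];return T[:3,3],T[:3,:3]@d
def atz(p,xy,z):
    o,d=ray(p,xy);return o+d*(z-o[2])/d[2]
def proj(p,X):
    T=np.linalg.inv(np.array(p["T"]));c=T[:3,:3]@X+T[:3,3];u=np.array(p["camera_matrix"])@c;return u[:2]/u[2]
E
python3 - <<'E'
from h import *
ims=[]
for n in("top","side"):
    p=bot.read_camera(n);im=cv2.cvtColor(p["pixels"],cv2.COLOR_RGB2BGR)
    for t,z in(("blue_button_top",.058),("blue_lip",.069),("blue_case",0)):
        for r in bot.tip_of(t,p)[:4]: print(n,t,np.round(r["xy"],1),round(r["score"],2),atz(p,r["xy"],z).round(4))
    cv2.imwrite(f"pics/{n}0.png",im)
s=bot.get_obs();print(s["t"],s["eef_pos"],s["tool_rot"],s["gripper_width"])
E
```

```text
top blue_button_top [392.6 307.3] 0.65 [ 0.3018 -0.0641  0.058 ]
top blue_button_top [312.3 243.4] 0.64 [0.5037 0.1879 0.058 ]
top blue_button_top [185.8 265.5] 0.49 [0.435  0.5882 0.058 ]
top blue_lip [379.8 293.3] 0.82 [ 0.3463 -0.023   0.069 ]
top blue_lip [308.4 227.8] 0.67 [0.5525 0.2    0.069 ]
top blue_case [302.9 212.3] 0.9 [0.6089 0.219  0.    ]
top blue_case [370.2 278. ] 0.84 [ 0.3927 -0.0004  0.    ]
top blue_case [177.  235.1] 0.8 [0.535  0.6325 0.    ]
side blue_button_top [262.  154.9] 0.55 [ 0.2922 -0.064   0.058 ]
side blue_button_top [326.6 227.5] 0.49 [0.4943 0.181  0.058 ]
side blue_button_top [472.6 242.7] 0.45 [0.4485 0.5855 0.058 ]
side blue_lip [332.8 247.5] 0.88 [0.5586 0.2128 0.069 ]
side blue_lip [271.1 168.1] 0.7 [ 0.3405 -0.0217  0.069 ]
side blue_lip [481.9 253.8] 0.68 [0.4841 0.6122 0.069 ]
side blue_case [484.7 286.2] 0.97 [0.5435 0.642  0.    ]
side blue_case [273.1 198.8] 0.92 [ 0.4004 -0.0034  0.    ]
side blue_case [331.1 273.7] 0.68 [0.6038 0.2197 0.    ]
0.4 [ 0.24584552 -0.62856031  0.23114628] [-1.32291975e-04  9.82682620e-01  1.85296656e-01 -1.09602995e-05] 0.9978601705491024
```

View pics/top0.png

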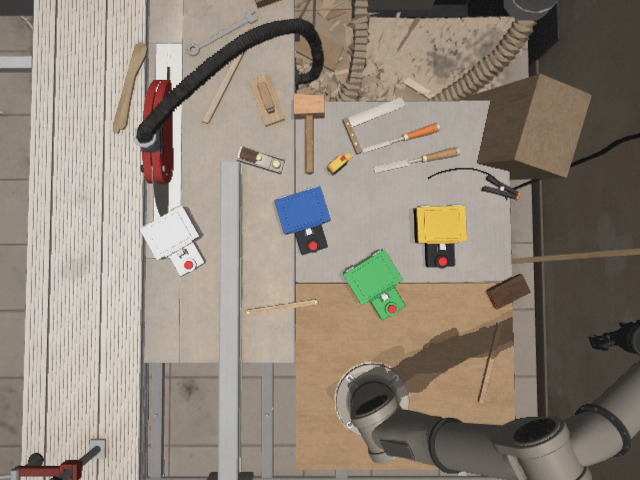

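View pics/side0.png

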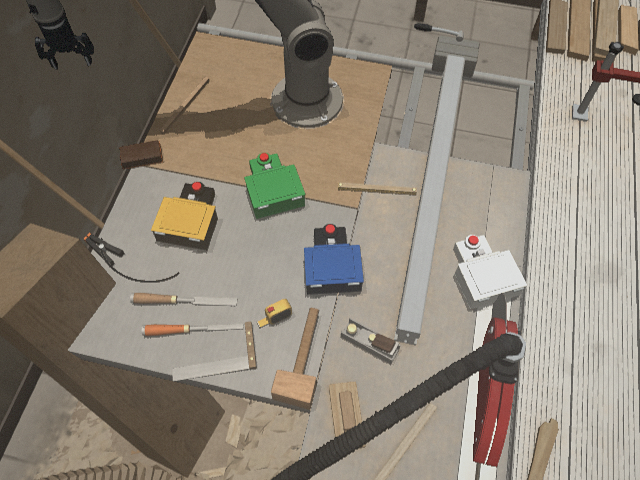

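The blue case is in the middle, with its button at top (312,245) and side (330,229). Yellow is at top right, and the green and white cases are decoys. Next I refine the button position by its colour and two-view triangulation.

```bash
cat >> h.py <<'E'
def red(p,xy,r=14):
    x,y=map(int,xy);c=p["pixels"][y-r:y+r,x-r:x+r].astype(int)
    m=(c[...,0]>120)&(c[...,1]<80)&(c[...,2]<80);v,u=np.nonzero(m);return np.array([u.mean()+x-r,v.mean()+y-r]),m.sum()
def tri(a,b):
    A=0;B=0
    for o,d in(a,b):
        d=d/np.linalg.norm(d);M=np.eye(3)-np.outer(d,d);A=A+M;B=B+M@o
    return np.linalg.solve(A,B)
def blue(p,z):
    h=cv2.cvtColor(p["pixels"],cv2.COLOR_RGB2HSV);m=cv2.inRange(h,(100,130,40),(125,255,255))
    n,l,s,c=cv2.connectedComponentsWithStats(m);k=1+s[1:,4].argmax()
    v,u=np.nonzero(l==k);P=np.array([atz(p,q,z)[:2] for q in zip(u,v)],np.float32);return cv2.minAreaRect(P)
E
python3 - <<'E'
from h import *
P=[bot.read_camera(n) for n in("top","side")];R=[]
for p,xy in zip(P,((312,244),(330,229))):
    c,k=red(p,xy);R.append(ray(p,c));print(c.round(1),k,atz(p,c,.056).round(4),blue(p,.066))
print(tri(*R))
s=bot.get_obs();print(s["t"],s["eef_pos"])
E
```

```text
[312.6 245.2] 61 [0.4982 0.1869 0.056 ] ((0.6070631742477417, 0.2201264500617981), (0.11691559106111526, 0.15068776905536652), 16.848533630371094)
[329.8 228.1] 56 [0.4928 0.1898 0.056 ] ((0.6297266483306885, 0.2206108421087265), (0.06212784722447395, 0.0879797711968422), 16.617429733276367)
[0.49751551 0.188767   0.06344478]
0.5 [ 0.2458562  -0.62862379  0.23127056]
```

Request:
jog_arm:
  motion:
    - [0, 0, 0, 264, -158, 0, 0]
    - [0, 0, 0, 264, -158, 0, 0]
    - [0, 0, 0, 264, -158, 0, 0]
    - [0, 0, 0, 264, -158, 0, 0]
    - [0, 0, 0, 264, -158, 0, 0]
    - [0, 0, 0, 530, -670, 60, 0]
    - [0, 0, 0, 530, -670, 60, 0]
    - [0, 0, 0, 530, -670, 60, 0]
    - [0, 0, 0, 530, -670, 60, 0]
    - [0, 0, 0, 530, -670, 60, 0]

```text
t: 1.75
eef_pos: [0.4674, -0.0745, 0.1993]
tool_rot: [0.0, 0.983, 0.185, 0.001]
contact_force: [1.6, -0.7, 0.5]
gripper_width: -0.003
grasp_force: 0.0
```

```bash
cat >> h.py <<'E'
from scipy.spatial.transform import Rotation as Ro
def rel(t):
    s=bot.get_obs();w,x,y,z=s["tool_rot"];R=Ro.from_quat([x,y,z,w])
    print(s["t"],np.round(s["eef_pos"],4),"rotvec",R.as_rotvec().round(3),"F",np.round(s["contact_force"],2),"w",round(s["gripper_width"],2),"rel mm",(R.inv().apply(np.array(t)-s["eef_pos"])*1000).round(1))
E
python3 -c "
from h import *
rel([.496,.188,.16])"
```

```text
1.75 [ 0.4674 -0.0745  0.1993] rotvec [3.087e+00 5.820e-01 2.000e-03] F [ 1.58 -0.68  0.51] w -0.0 rel mm [ 122.1 -234.1   39.2]
```

Request:
jog_arm:
  motion:
    - [0, 0, 0, 110, -210, 30, 0]
    - [0, 0, 0, 110, -210, 30, 0]
    - [0, 0, 0, 110, -210, 30, 0]
    - [0, 0, 0, 110, -210, 30, 0]
    - [0, 0, 0, 110, -210, 30, 0]
    - [0, 0, 0, 110, -210, 30, 0]
    - [0, 0, 0, 110, -210, 30, 0]

```text
t: 2.62
eef_pos: [0.4933, 0.1576, 0.1691]
tool_rot: [0.0, 0.983, 0.184, -0.0]
contact_force: [1.3, -0.2, 0.3]
gripper_width: -0.002
grasp_force: 0.0
```

Run:
```python
from h import *
rel([.496,.188,.16])
s=bot.get_obs();p=bot.read_camera("wrist");cv2.imwrite("pics/w1.png",cv2.cvtColor(p["pixels"],cv2.COLOR_RGB2BGR))
# wrist: red blobs -> world at z=.057
K=np.array(p["camera_matrix"]);C=np.array(p["tool_from_camera"]);w,x,y,z=s["tool_rot"];R=Ro.from_quat([x,y,z,w]).as_matrix()
im=p["pixels"].astype(int);m=((im[...,0]>110)&(im[...,1]<70)&(im[...,2]<70)).astype(np.uint8)
n,l,st,c=cv2.connectedComponentsWithStats(m)
for i in range(1,n):
    if st[i,4]<60: continue
    a=(c[i]-K[:2,2])/[K[0,0],K[1,1]];r=np.hypot(*a);d=np.array([*(a/r*np.sin(r)),np.cos(r)])
    o=R@C[:3,3]+s["eef_pos"];d=R@C[:3,:3]@d;print(c[i].round(),st[i],(o+d*(.057-o[2])/d[2]).round(4))
```

```text
2.625 [0.4933 0.1576 0.1691] rotvec [ 3.087  0.578 -0.   ] F [ 1.27 -0.2   0.32] w -0.0 rel mm [ 13.5 -27.4   9. ]
[285. 215.] [ 268  197   36   37 1024] [0.4969 0.1875 0.057 ]
[613. 386.] [605 377  17  19 190] [ 0.4457 -0.2207  0.057 ]
```

View pics/w1.png

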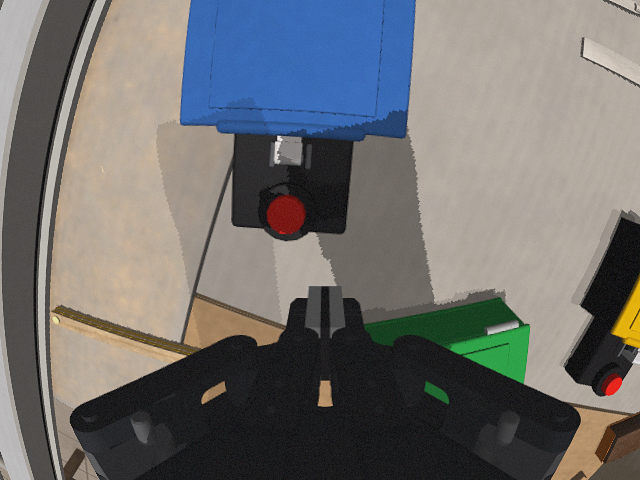

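The wrist picture shows the blue button at (285,215), which puts it at world (0.497, 0.1875), agreeing with the other views. The green case lies at lower right and stays clear of the path.

Request:
jog_arm:
  motion:
    - [0, 0, 0, 14, -27, 0, 0]
    - [0, 0, 0, 14, -27, 50, 0]
    - [0, 0, 0, 14, -27, 90, 0]
    - [0, 0, 0, 14, -27, 90, 0]
    - [0, 0, 0, 14, -27, 90, 0]

```text
t: 3.3
eef_pos: [0.4973, 0.1894, 0.0803]
tool_rot: [-0.0, 0.983, 0.185, 0.001]
contact_force: [0.0, 0.5, 0.1]
gripper_width: 0.002
grasp_force: 0.0
```

```bash
python3 -c "
from h import *
rel([.497,.1875,.058])"
```

```text
3.3 [0.4973 0.1894 0.0803] rotvec [-3.087e+00 -5.800e-01 -3.000e-03] F [0.02 0.46 0.12] w 0.0 rel mm [-1.   1.7 22.3]
```

Request:
jog_arm:
  motion:
    - [0, 0, 0, -1, 2, 18, 0]
    - [0, 0, 0, -1, 2, 23, 0]
    - [0, 0, 0, -1, 2, 26, 0]
    - [0, 0, 0, -1, 2, 28, 0]
    - [0, 0, 0, -1, 2, 28, 0]
    - [0, 0, 0, -1, 2, 28, 0]

```text
t: 4.05
eef_pos: [0.4965, 0.1868, 0.052]
tool_rot: [0.001, 0.983, 0.185, 0.0]
contact_force: [-2.2, -2.5, 12.1]
gripper_width: -0.003
grasp_force: 5.8
```

```bash
python3 -c "
from h import *
rel([.497,.1875,.058])
p=bot.read_camera('side');cv2.imwrite('pics/s2.png',cv2.resize(cv2.cvtColor(p['pixels'],cv2.COLOR_RGB2BGR)[130:330,200:460],None,fx=3,fy=3))"
```

```text
4.05 [0.4965 0.1868 0.052 ] rotvec [3.086e+00 5.810e-01 1.000e-03] F [-2.23 -2.53 12.1 ] w -0.0 rel mm [ 0.7 -0.5 -6. ]
```

View pics/s2.png

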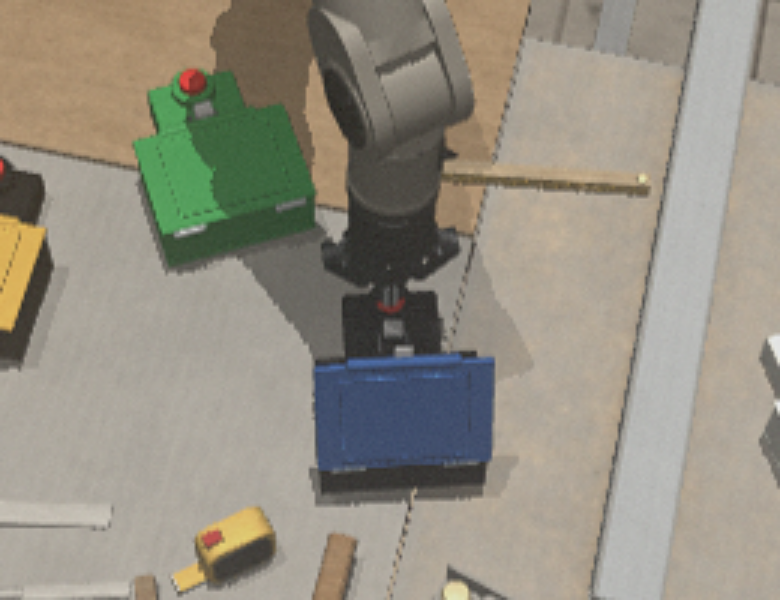

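The lid has popped: its lip now shows as a raised edge at about (410,358) in the crop. Next I lift straight up and let it settle.

Request:
jog_arm:
  motion:
    - [0, 0, 0, 0, 0, -50, 0]
    - [0, 0, 0, 0, 0, -100, 0]
    - [0, 0, 0, 0, 0, -140, 0]
    - [0, 0, 0, 0, 0, -140, 0]
    - [0, 0, 0, 0, 0, -140, 0]
    - [0, 0, 0, 0, 0, -140, 0]
    - [0, 0, 0, 0, 0, -140, 0]
    - [0, 0, 0, 0, 0, -140, 0]
    - [0, 0, 0, 0, 0, -140, 0]
    - [0, 0, 0, 0, 0, -140, 0]

```text
t: 5.35
eef_pos: [0.4962, 0.1874, 0.1909]
tool_rot: [0.0, 0.983, 0.185, -0.0]
contact_force: [-0.2, -0.2, -0.6]
gripper_width: 0.005
grasp_force: 0.0
```

Request:
jog_arm:
  motion:
    - [0, 0, 0, 0, 0, 0, 0]
    - [0, 0, 0, 0, 0, 0, 0]
    - [0, 0, 0, 0, 0, 0, 0]
    - [0, 0, 0, 0, 0, 0, 0]
    - [0, 0, 0, 0, 0, 0, 0]
    - [0, 0, 0, 0, 0, 0, 0]

```text
t: 6.1
eef_pos: [0.4961, 0.1874, 0.191]
tool_rot: [0.0, 0.983, 0.185, -0.0]
contact_force: [0.4, 0.5, -0.1]
gripper_width: -0.001
grasp_force: 0.0
```

Run:
```python
from h import *
Q={}
for n in("top","side","wrist"):
    s=bot.get_obs();p=bot.read_camera(n);cv2.imwrite(f"pics/{n}3.png",cv2.cvtColor(p["pixels"],cv2.COLOR_RGB2BGR))
    for r in bot.tip_of("blue_lip",p)[:4]:
        if n!="wrist": print(n,np.round(r["xy"]),round(r["score"],2),atz(p,r["xy"],.145).round(4))
        else:
            K=np.array(p["camera_matrix"]);C=np.array(p["tool_from_camera"]);w,x,y,z=s["tool_rot"];R=Ro.from_quat([x,y,z,w]).as_matrix()
            a=(np.array(r["xy"])-K[:2,2])/[K[0,0],K[1,1]];t=np.hypot(*a);d=R@C[:3,:3]@np.array([*(a/t*np.sin(t)),np.cos(t)]);o=R@C[:3,3]+s["eef_pos"]
            print(n,np.round(r["xy"]),round(r["score"],2),(o+d*(.145-o[2])/d[2]).round(4))
rel([.590,.215,.145])
```

```text
top [303. 216.] 0.96 [0.5825 0.2144 0.145 ]
top [178. 246.] 0.8 [0.4939 0.5917 0.145 ]
side [271. 168.] 0.83 [ 0.3944 -0.0028  0.145 ]
side [333. 244.] 0.7 [0.5882 0.2175 0.145 ]
side [481. 256.] 0.61 [0.5355 0.5973 0.145 ]
wrist [338.  81.] 0.78 [0.5899 0.216  0.145 ]
6.4 [0.4961 0.1874 0.191 ] rotvec [3.087 0.582 0.   ] F [ 0.8  -0.29  0.42] w 0.0 rel mm [97.5  8.5 46. ]
```

View pics/wrist3.png

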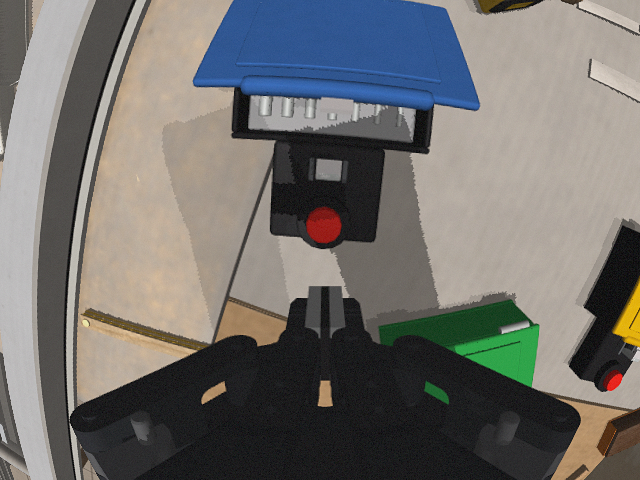

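The lid stands open, with its lip at wrist pixel (338,85), which puts it at (0.590, 0.215, 0.145). I move above it.

Request:
jog_arm:
  motion:
    - [0, 0, 0, 50, 4, 10, 0]
    - [0, 0, 0, 101, 9, 20, 0]
    - [0, 0, 0, 101, 9, 20, 0]
    - [0, 0, 0, 101, 9, 20, 0]
    - [0, 0, 0, 101, 9, 20, 0]

```text
t: 7.02
eef_pos: [0.5926, 0.2157, 0.1714]
tool_rot: [0.0, 0.983, 0.186, 0.0]
contact_force: [-0.6, -0.8, 0.2]
gripper_width: -0.0
grasp_force: 0.0
```

Request:
jog_arm:
  motion:
    - [0, 0, 0, 0, 0, 10, 0]
    - [0, 0, 0, 0, 0, 18, 0]
    - [0, 0, 0, 0, 0, 23, 0]
    - [0, 0, 0, 0, 0, 27, 0]
    - [0, 0, 0, 0, 0, 31, 0]
    - [0, 0, 0, 0, 0, 35, 0]
    - [0, 0, 0, 0, 0, 38, 0]
    - [0, 0, 0, 0, 0, 41, 0]
    - [0, 0, 0, 0, 0, 41, 0]
    - [0, 0, 0, 0, 0, 41, 0]

```text
t: 8.28
eef_pos: [0.5937, 0.2159, 0.1301]
tool_rot: [-0.0, 0.983, 0.185, 0.0]
contact_force: [0.5, 0.0, -0.0]
gripper_width: 0.004
grasp_force: 0.3
```

```bash
python3 -c "
from h import *
F=[]
for i in range(6):
    p=bot.read_camera('wrist' if i%2 else 'side');F.append(bot.get_obs()['contact_force'])
    if i>3: cv2.imwrite('pics/%d4.png'%i,cv2.cvtColor(p['pixels'],cv2.COLOR_RGB2BGR))
print(np.mean(F,0));rel([.590,.215,.145])
a=cv2.imread('pics/44.png')[170:310,270:400];b=cv2.imread('pics/54.png')[0:350,120:520]
cv2.imwrite('pics/c4.png',np.hstack([cv2.resize(a,(325,350)),b]))"
```

```text
[0.96278036 0.44312151 0.23392658]
8.575 [0.5936 0.2158 0.1301] rotvec [-3.087 -0.582 -0.   ] F [ 1.39  0.42 -0.  ] w -0.0 rel mm [ -3.6  -0.5 -14.9]
```

View pics/c4.png

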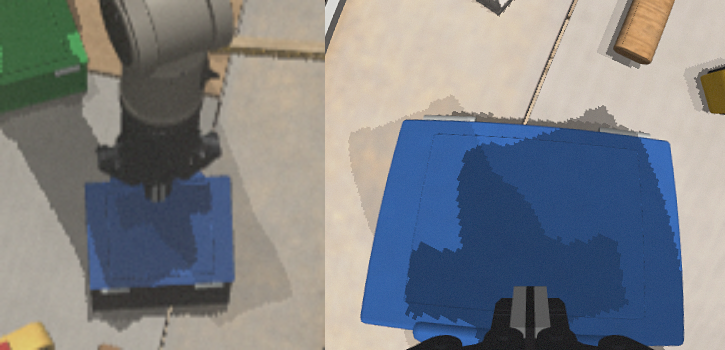

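The tip is over the lid near the lip, but contact is uncertain because the force is close to the noise. I press a little further and hold.

Request:
jog_arm:
  motion:
    - [0, 0, 0, 0, 0, 3, 0]
    - [0, 0, 0, 0, 0, 6, 0]
    - [0, 0, 0, 0, 0, 9, 0]
    - [0, 0, 0, 0, 0, 12, 0]
    - [0, 0, 0, 0, 0, 12, 0]
    - [0, 0, 0, 0, 0, 12, 0]
    - [0, 0, 0, 0, 0, 12, 0]
    - [0, 0, 0, 0, 0, 12, 0]
    - [0, 0, 0, 0, 0, 12, 0]
    - [0, 0, 0, 0, 0, 12, 0]

```text
t: 9.82
eef_pos: [0.5936, 0.2158, 0.118]
tool_rot: [0.0, 0.983, 0.185, 0.0]
contact_force: [2.0, 0.5, 0.5]
gripper_width: -0.0
grasp_force: 0.6
```

```bash
python3 -c "
from h import *
F=[]
for i in range(8):
    p=bot.read_camera('wrist' if i%2 else 'side');F.append(bot.get_obs()['contact_force'])
    if i>5: cv2.imwrite('pics/%d5.png'%i,cv2.cvtColor(p['pixels'],cv2.COLOR_RGB2BGR))
print(np.mean(F,0),np.std(F,0));rel([.590,.215,.145])
a=cv2.imread('pics/65.png')[170:310,270:400];b=cv2.imread('pics/75.png')[0:350,120:520]
cv2.imwrite('pics/c5.png',np.hstack([cv2.resize(a,(325,350)),b]))"
```

```text
[1.42007062 0.29462352 0.67760873] [0.36135179 0.63383197 0.4174279 ]
10.225 [0.5935 0.2158 0.118 ] rotvec [3.087 0.582 0.   ] F [1.96 1.26 0.93] w 0.0 rel mm [ -3.5  -0.6 -27. ]
```

View pics/c5.png

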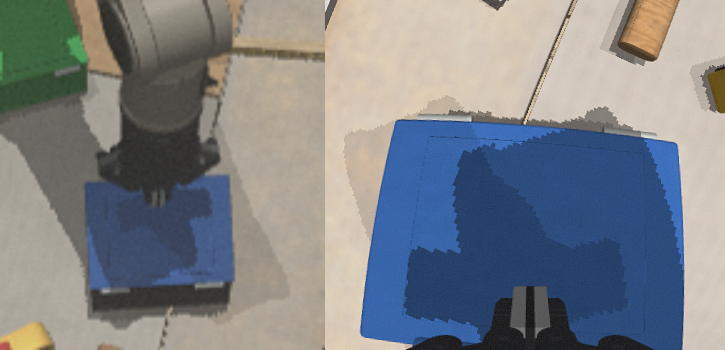

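The lid moved down with the finger. The contact force, about 1.6 N up and toward the hinge, matches the normal of the tilted lid, so the contact is real and steady. Now I lift gently.

Request:
jog_arm:
  motion:
    - [0, 0, 0, 0, 0, -4, 0]
    - [0, 0, 0, 0, 0, -10, 0]
    - [0, 0, 0, 0, 0, -16, 0]
    - [0, 0, 0, 0, 0, -22, 0]
    - [0, 0, 0, 0, 0, -30, 0]
    - [0, 0, 0, 0, 0, -50, 0]
    - [0, 0, 0, 0, 0, -90, 0]
    - [0, 0, 0, 0, 0, -130, 0]
    - [0, 0, 0, 0, 0, -130, 0]
    - [0, 0, 0, 0, 0, -130, 0]

```text
t: 11.48
eef_pos: [0.5932, 0.2156, 0.2483]
tool_rot: [0.0, 0.983, 0.185, 0.0]
contact_force: [-0.7, 0.1, -0.3]
gripper_width: 0.002
grasp_force: 0.0
```

Request:
jog_arm:
  motion:
    - [0, 0, 0, -60, 0, 0, 0]
    - [0, 0, 0, -90, 0, 0, 0]
    - [0, 0, 0, -90, 0, 0, 0]
    - [0, 0, 0, -90, 0, 0, 0]
    - [0, 0, 0, -90, 0, 0, 0]
    - [0, 0, 0, -90, 0, 0, 0]
    - [0, 0, 0, -90, 0, 0, 0]
    - [0, 0, 0, -90, 0, 0, 0]
    - [0, 0, 0, -90, 0, 0, 0]
    - [0, 0, 0, -90, 0, 0, 0]

```text
t: 12.72
eef_pos: [0.5097, 0.183, 0.248]
tool_rot: [-0.0, 0.983, 0.185, 0.0]
contact_force: [0.1, -0.5, 0.4]
gripper_width: 0.004
grasp_force: 0.0
```

```bash
python3 -c "
from h import *
p=bot.read_camera('wrist');rel([.590,.215,.145]);cv2.imwrite('pics/w6.png',cv2.cvtColor(p['pixels'],cv2.COLOR_RGB2BGR))"
```

```text
12.775 [0.5097 0.183  0.248 ] rotvec [3.087 0.582 0.   ] F [-0.36  0.13 -0.27] w 0.01 rel mm [ 86.5  -0.6 103. ]
```

View pics/w6.png

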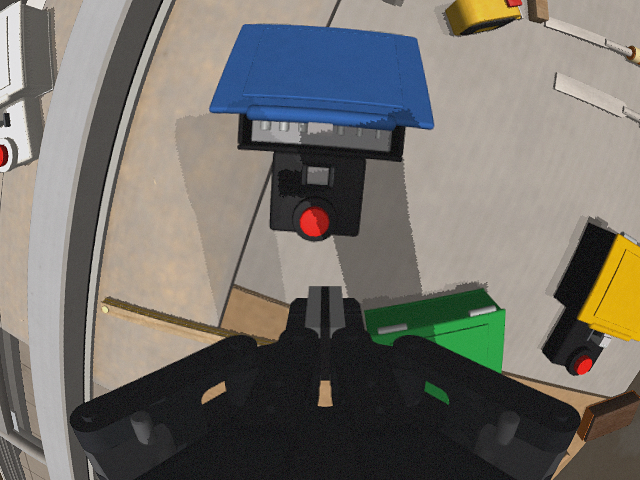

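The lid stands open, with its lip at (325,113). The yellow case at right is shut and the arm is clear.

```bash
python3 -c "
from station import bot
print(bot.hand_in())"
```

```text
the job is handed in; nothing more can be done
None
```

I handed the job in at about 12.8 s: the blue lid popped, I held a shut fingertip lightly on it for over a second, then left it standing open with the yellow case shut and the arm clear. The hand-in returned no verdict.

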